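Reset the lighting power case under its push-latch cover

ROBOT

A 6-joint arm with a two-finger parallel gripper is mounted at the origin on the work surface. World frame = base frame: x ahead of the robot, y to its left, z up, the work surface at z = 0. Lengths are in m, angles in degrees, forces in N, time in s.
With the tool pointing down it reaches from about 0.35 to 0.875 m from the base axis. Payload 4.2 kg.
Tool frame: the origin (TCP) lies midway between the tips of the shut fingers; the grasp point (between the pads) lies 19 mm behind it; z points along the fingers, y is the direction in which the jaws open and shut (so a half turn about z gives the same grasp; the last joint's range is limited). The gripper opens to 87 mm and grips with 3 to 60 N. Pads are 19 mm wide; open, the fingers measure 117 mm over their backs; the gripper's body (75 mm by 190 mm) begins 51 mm behind the grasp point.
Start: joints at [-50.329, 22.042, 0.453, 0, -68.411, -14.817], TCP at [0.263, -0.567, 0.223] pointing down, gripper open.
Joint ranges: [-179.83, 179.83], [-69.29, 118.12], [-61.27, 80.66], [-181.25, 117.63], [-171.15, -9.14], [-177.46, 177.46]. Speed limits (degrees/s): [159.86, 159.86, 180, 180, 180, 180].

INTERFACE

Orientations are given as a 3x3 rotation matrix whose columns are the frame's x, y, z axes.
In Python, from station import sense, capture, finish_job gives the robot as it stands. The module is installed in compiled form; this text tells all that it offers.
- The arm moves only by the shell command python3 -m jog 'ROWS' [OPENING]. ROWS is JSON, a list of rows, each a list of 6 numbers: the shift along the tool's x, y, z in cm, then the turn, a rotation vector about the tool's x, y, z in degrees. In form: [[dx, dy, dz, wx, wy, wz], ...]. A call has exactly 5 rows; each row shifts and turns the commanded pose from where the row before left it, along the tool's axes as they then stand; what a row does not reach is not made up. A row lasts 1/12 s, in which the tool goes at most 41.7 mm and 7.16 degrees, less where a joint would pass 70% of its speed; a pose out of reach is approached as far as the arm can. A call is refused whole if a number of a shift passes 4.17 or a number of a turn 7.16, either way. A call with a gripper value outside its range is refused whole. OPENING is the finger opening in cm, from 0 to 8.7, set as the call begins (- or left out, the last holds). The fingers move at their own pace and stop on an object; the grip force is fixed at half the most. Time passes only in rows, so rows that do not move let the fingers close, or fill a call up. It gives the time, the measured TCP pose, the force and the opening at its end, in the units of the state.
- sense(): the state, without advancing time (a new reading comes with each control period).
- capture(name): name is "scene" or "top"; returns a dict with "frame" (384x512x3 uint8, red, green, blue), "fx", "fy", "cx", "cy" (pixels), "dist" ([k1, k2, p1, p2, k3] as OpenCV has them; the pictures are not rectified), "world_to_cam" (4x4, takes a point from world to camera coordinates). Camera axes: x right, y up, looking along -z (the intrinsics and any distortion apply to the point x, -y, -z); pixel columns grow to the right and rows downward; lengths in m; the calibration is good to about 2 mm. A picture is of the moment at which its call begins. There is no depth.
- finish_job(): hands the job in, once; it reports no verdict.
The state is a dict: "time_s": time; "joints": joint angles; "joint_velocities": joint speeds; "effort": joint torques, N m; "tcp_pos": TCP position; "ee_rot": TCP orientation; "wrist_force": force on the tool from outside, world axes, zero at the start; "moment": the same for the moment, N m; "gripper_width": opening from 0.0 (shut) to 1.0 (fully open).
Only numpy, scipy, OpenCV 4.12 (cv2) and the standard library are available. Lean on these libraries where they do the work, as an engineer would, in place of code of your own. Each camera call takes 0.05 s, during which the arm holds its last target.

TASK

The orange power case has two sprung push-latch covers on top: press the square one in to pop it open, press the reset button under it all the way down, then push the cover shut again and press it in until it latches flush. It is all done by touching and pressing: keep the round cover shut, and do not lift or shift any of the things standing on and around the case. Finish clear of everything.

Things in the scene. Friction and masses are not known exactly. Their poses are not given: they have to be found in the camera images.
- case: Orange plastic power case lying flat and fixed to the table, 250 mm (x) by 420 mm (y) by 115 mm high. Origin: centre of its underside; z up, its -x side faces the robot. Both cover units sit fixed on its flat top, side by side along y, 144 mm apart; which is on which side varies.
- square_unit: Black rectangular frame fixed on the case's top, 112 mm (x) by 98 mm (y), walls 5 mm, rim 28 mm high. Origin: centre of its underside, level with the case's top; z up, -x side faces the robot. The square grey cover lies in it, flush with the rim when latched; below is a floor 5 mm above the origin with the reset button.
- cover (a joint): Angle of the square cover (rad): 0 latched flush, 1.2 (stop) open, -0.08 (stop) pressed in. Push-push latch: pressed in to the stop (beyond -0.07) and let go, it springs open within a second; pushed from open to that stop and let go, it stays latched at 0. Pressed less deep it just returns. The spring (0.10 to 0.18 N m) drives it open: about 3 N at the free edge holds it at the stop.
- cover_press (a point): Point on the outer (upper) face of the square cover at a small dark round mark, 78 mm from the hinge on its middle line; moves with the cover; 6 mm lower at the inner stop than latched. The cover is a grey plate, 96 mm (unit x) by 84 mm by 5 mm, hinged at its far edge; its free edge, 95 mm from the hinge, is on the robot's side.
- cover_hinge (a point): Middle of the square cover's hinge line, fixed, at (+47, 0, +25.5) mm in the unit's frame; it runs along the unit's y. The latched cover's outer face lies 2.5 mm above this line. Open, the cover stands at 1.2 rad from level, its free edge about 35 mm on the robot's side of the hinge and 90 mm above it.
- button_top (a point): Centre of the top of the reset button: a dark round cap 24 mm across under the square cover, on the unit's middle line, 72 mm from the hinge line on the robot's side, its top 12.5 mm above the case's top (15.5 mm below the rim).
- button (a joint): Travel of the reset button (m): 0 up, 0.005 fully down (pressed straight down; 5 N at the bottom); it springs back.
- round_unit: Round black housing 112 mm across, rim 28 mm above the case's top, with a round grey push-latch cover 92 mm across that also pops open if pressed in; must be left shut. Origin: centre of its underside on the case's top.
- round_cover (a joint): Angle of the round cover (rad): 0 latched, grows as it opens, -0.08 pressed in. Works like the square one.
- battery: Steel-coloured round battery cell, 33 mm across, 61 mm tall, standing loose on the case's top beside the covers. Origin: centre of its underside.
- beacon: Loose puck-shaped beacon lamp, 72 mm across, 36 mm high, standing on the case's top beside the covers. Origin: centre of its underside.
- beacon2: A like beacon lamp, standing loose on the table on the case's right (-y) side. Origin: centre of its underside.
- bottle: Water bottle, 64 mm across, 200 mm tall, standing loose on the table beyond the case. Origin: centre of its underside.
- cup: White cup, 84 mm across the rim, 85 mm tall, loose on the table on the case's left (+y) side. Origin: centre of its underside.
- torch: Black torch standing on its head, 52 mm across at the foot, 150 mm tall, loose on the table beyond the case. Origin: centre of its underside.

How it is judged:
By the outcome, as a careful person would: the job done as asked, in the order asked, and still so for the second after the job is handed in, with the robot touching nothing.
It also fails if it takes over 45 s, if anything falls off the work surface, if the arm or the gripper's body presses on something with over 40 N, if the wrist force passes 120 N, or if a joint passes its speed limit or range.

## Working session

There is one attempt and no reset: what is moved stays moved. The work goes in short steps, Python scripts to look and compute and a shell command to move; the robot and the scene stay as the last step left them, time stands still between calls to the robot, and variables do not carry over. Pictures are saved under pics/ and viewed, and the job is handed in when it is done.

```bash
mkdir -p pics
python3 - <<'E'
from station import sense,capture
import cv2,numpy as np
for n in("scene","top"):
    c=capture(n); cv2.imwrite(f"pics/{n}0.png",c["frame"][:,:,::-1]); print(n,c["fx"],c["cx"],c["cy"],c["dist"]); print(np.round(c["world_to_cam"],3).tolist())
s=sense(); print(s)
E
```

```text
scene 478.30834629877927 255.95939921953854 188.79146817807896 [-0.07596458  0.          0.          0.          0.        ]
[[-0.772, 0.635, -0.001, 0.389], [-0.409, -0.497, 0.765, 0.152], [0.486, 0.591, 0.644, -1.495], [0.0, 0.0, 0.0, 1.0]]
top 381.24544716872686 256.0421770299636 192.86694867124834 [0.03018817 0.         0.         0.         0.        ]
[[0.065, -0.998, -0.003, 0.008], [0.97, 0.062, 0.236, -0.566], [-0.235, -0.018, 0.972, -0.877], [0.0, 0.0, 0.0, 1.0]]
{'time_s': 0.1, 'joints': array([-5.03280703e+01,  2.20864479e+01,  3.86822514e-01, -2.67310537e-02,
       -6.84118128e+01, -1.48164437e+01]), 'joint_velocities': array([-0.02876375, -0.1495214 ,  0.2705471 ,  0.12342585, -0.02981267,
       -0.07338715]), 'effort': array([ 8.32378305e-05, -3.91689956e+01,  1.87934446e+01,  4.23194110e+00,
        1.34137194e-02, -6.91454693e-05]), 'tcp_pos': array([ 0.26249296, -0.56659827,  0.221559  ]), 'ee_rot': array([[-9.07443131e-01, -4.20173940e-01, -9.07706032e-04],
       [-4.20174914e-01,  9.07441400e-01,  1.77397679e-03],
       [ 7.83112156e-05,  1.99117835e-03, -9.99998015e-01]]), 'wrist_force': array([-0.89988404,  0.46466189, -0.07803249]), 'moment': array([-0.07027167, -0.04112541,  0.02050492]), 'gripper_width': 1.001960042068519}
```

View pics/scene0.png

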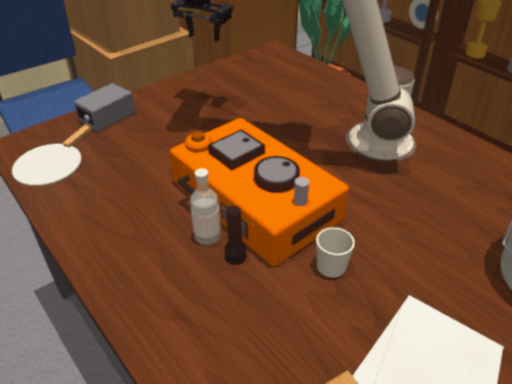

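View pics/top0.png

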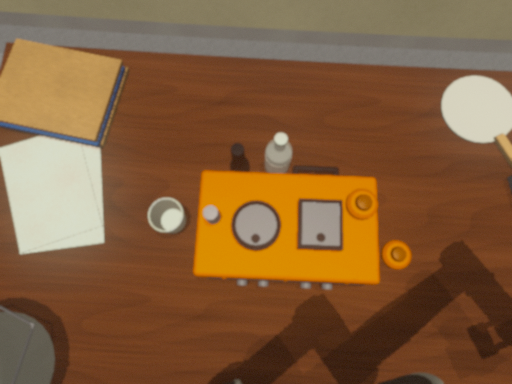

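The square unit is on the right (-y) side at about (320,224) in the top view, with its press mark at (321,237). The round cover is at (256,225), the battery at (211,214) and the on-case beacon at (361,204). Next I measure these.

```bash
cat > h.py <<'E'
import numpy as np,cv2
def K(c): return np.array([[c["fx"],0,c["cx"]],[0,c["fy"],c["cy"]],[0,0,1.]])
def ray(c,uv):
    p=cv2.undistortPoints(np.array([[uv]],float),K(c),np.array(c["dist"],float))[0,0]
    W=np.array(c["world_to_cam"]);R=W[:3,:3];t=W[:3,3]
    return -R.T@t, R.T@np.array([p[0],-p[1],-1.])
def onz(c,uv,z):
    o,d=ray(c,uv); return o+d*(z-o[2])/d[2]
def proj(c,P):
    W=np.array(c["world_to_cam"]);q=W[:3,:3]@np.array(P)+W[:3,3]
    return cv2.projectPoints(np.array([[q[0],-q[1],-q[2]]]),np.zeros(3),np.zeros(3),K(c),np.array(c["dist"],float))[0][0,0]
E
python3 - <<'E'
from h import *; from station import capture
for n in("top","scene"):
    c=capture(n); f=c["frame"]; hsv=cv2.cvtColor(f,cv2.COLOR_RGB2HSV)
    big=cv2.resize(f[150:300,180:430] if n=="top" else f[100:270,150:370],None,fx=3.2,fy=3.2,interpolation=cv2.INTER_CUBIC); cv2.imwrite(f"pics/{n}_z.png",big[:,:,::-1])
    g=((hsv[...,1]<40)&(hsv[...,2]>110)).astype(np.uint8)
    o=((hsv[...,0]<18)&(hsv[...,1]>200)&(hsv[...,2]>170)).astype(np.uint8)
    for nm,m,z in(("grey",g,.143),("orange",o,.115)):
        for k in cv2.findContours(m,cv2.RETR_EXTERNAL,cv2.CHAIN_APPROX_NONE)[0]:
            a=cv2.contourArea(k)
            if a<150: continue
            (u,v),wh,an=cv2.minAreaRect(k)
            if not(150<u<420 and 110<v<290): continue
            bp=cv2.boxPoints(((u,v),wh,an))
            print(n,nm,a,round(u),round(v),np.round(onz(c,(u,v),z),4)); 
            print([np.round(onz(c,b,z)[:2],3).tolist() for b in bp])
E
```

```text
top grey 387.5 171 220 [0.4723 0.2288 0.143 ]
[[0.448, 0.255], [0.503, 0.252], [0.497, 0.203], [0.442, 0.206]]
top grey 1203.0 256 224 [0.4734 0.0393 0.143 ]
[[0.515, 0.086], [0.52, -0.002], [0.433, -0.006], [0.427, 0.079]]
top grey 1472.5 320 224 [ 0.485 -0.105  0.143]
[[0.531, -0.062], [0.537, -0.145], [0.44, -0.147], [0.435, -0.066]]
top grey 234.0 278 153 [ 0.6437 -0.0025  0.143 ]
[[0.625, 0.026], [0.667, 0.023], [0.662, -0.031], [0.621, -0.027]]
top orange 587.0 396 254 [ 0.4306 -0.281   0.115 ]
[[0.459, -0.251], [0.463, -0.312], [0.403, -0.31], [0.399, -0.25]]
top orange 1523.5 288 226 [ 0.4782 -0.0351  0.115 ]
[[0.354, 0.172], [0.602, 0.187], [0.61, -0.254], [0.364, -0.241]]
scene grey 377.5 204 205 [0.6801 0.0354 0.143 ]
[[0.722, 0.047], [0.675, -0.016], [0.637, 0.024], [0.685, 0.084]]
scene grey 616.5 276 170 [0.4743 0.042  0.143 ]
[[0.479, -0.022], [0.408, 0.036], [0.47, 0.102], [0.536, 0.047]]
scene grey 651.0 236 144 [ 0.485  -0.1039  0.143 ]
[[0.53, -0.144], [0.401, -0.152], [0.44, -0.064], [0.56, -0.061]]
scene orange 10112.0 259 169 [ 0.482  -0.0151  0.115 ]
[[0.617, -0.225], [0.29, -0.434], [0.359, 0.176], [0.604, 0.251]]
```

```bash
cat pics/top_z.png | wc -c
```

```text
340474
```

View pics/top_z.png

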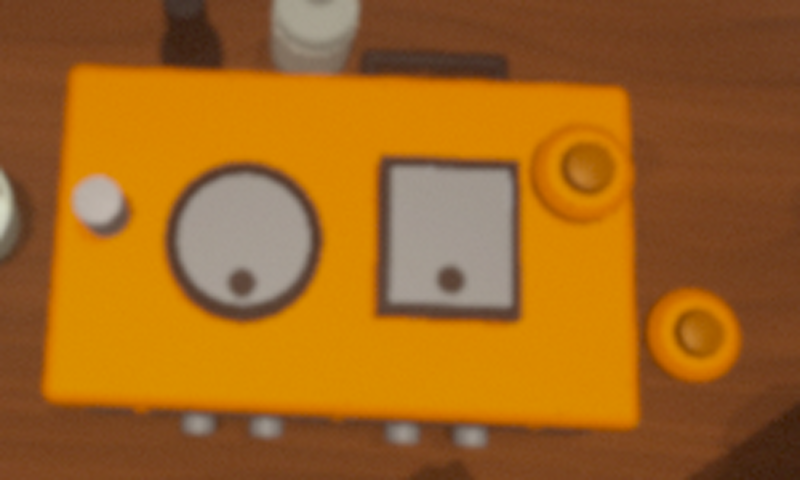

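View pics/scene_z.png

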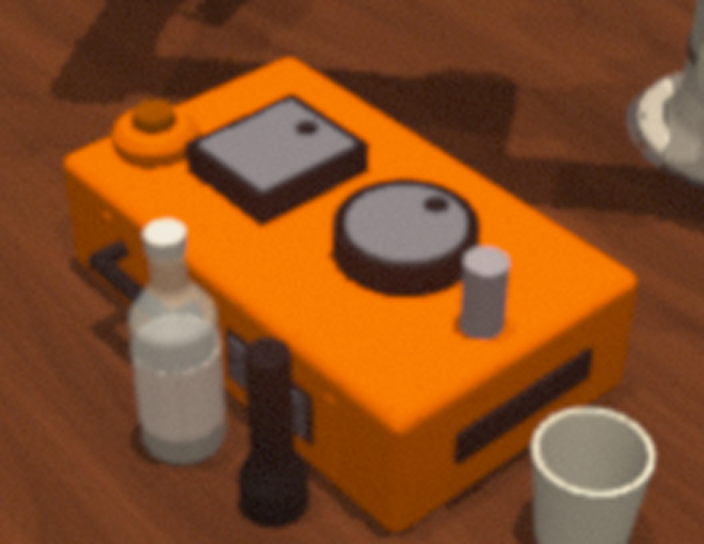

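Run:
```python
from h import *; from station import capture
for n,rois in(("top",{"sq":(295,347,195,253),"rd":(230,282,198,252)}),("scene",{"sq":(208,266,128,167),"rd":(252,302,152,196)})):
    c=capture(n); f=c["frame"]; hsv=cv2.cvtColor(f,cv2.COLOR_RGB2HSV)
    for nm,(u0,u1,v0,v1) in rois.items():
        nonor=np.zeros(f.shape[:2],np.uint8); sub=~((hsv[...,0]<20)&(hsv[...,1]>190)&(hsv[...,2]>140))
        nonor[v0:v1,u0:u1]=sub[v0:v1,u0:u1]
        g=np.zeros_like(nonor); g[v0:v1,u0:u1]=((hsv[...,1]<60)&(hsv[...,2]>105))[v0:v1,u0:u1]
        k=max(cv2.findContours(g,cv2.RETR_EXTERNAL,cv2.CHAIN_APPROX_NONE)[0],key=cv2.contourArea)
        fill=cv2.drawContours(np.zeros_like(g),[k],-1,1,-1)
        P=np.array([onz(c,p,.143)[:2] for p in k[:,0].astype(float)])
        if nm=="sq": print(n,nm,"rect xy",cv2.minAreaRect(P.astype(np.float32)*1000))
        else: print(n,nm,"circle mm",np.round(cv2.fitEllipse(P.astype(np.float32)*1000)[0:2],1).tolist())
        er=cv2.erode(fill,np.ones((5,5),np.uint8))
        gray=f.mean(2); med=np.median(gray[er>0]); w=np.clip(med-12-gray,0,None)*er
        vv,uu=np.nonzero(w); ww=w[vv,uu]; m=((uu*ww).sum()/ww.sum(),(vv*ww).sum()/ww.sum())
        print(n,nm,"mark",np.round(m,1),np.round(onz(c,m,.143),4))
    o=((hsv[...,0]<20)&(hsv[...,1]>190)&(hsv[...,2]>140)).astype(np.uint8)
    if n=="top":
        for lo,hi,ax,side in((215,345,0,1),(205,255,1,0)):pass
        # front edge rows (bottom) and left edge cols
        fr=[(u,max(np.nonzero(o[:,u])[0])) for u in range(205,375,3)]
        P=np.array([onz(c,p,.115)[:2] for p in fr]); q=np.polyfit(P[:,1],P[:,0],1); print("front edge x at y=-.035",np.polyval(q,-.035),"yaw",-np.degrees(np.arctan(q[0])))
        bk=[(u,min(np.nonzero(o[:,u])[0])) for u in range(300,370,3)]
        P=np.array([onz(c,p,.115)[:2] for p in bk]); q=np.polyfit(P[:,1],P[:,0],1); print("back edge",np.polyval(q,-.035),-np.degrees(np.arctan(q[0])))
```

```text
top sq rect xy ((485.39764404296875, -104.97071838378906), (97.36160278320312, 86.11275482177734), 0.2423500269651413)
top sq mark [320.4 237. ] [ 0.4549 -0.1056  0.143 ]
top rd circle mm [[474.1, 38.9], [91.5, 91.6]]
top rd mark [255.1 238. ] [0.4433 0.0382 0.143 ]
front edge x at y=-.035 0.35903397573678875 yaw 1.132661976754771
back edge 0.6048820132586625 1.9106619190356613
scene sq rect xy ((484.6177673339844, -103.67591857910156), (97.50865173339844, 85.66527557373047), 1.4599041938781738)
scene sq mark [245.3 139.7] [ 0.4534 -0.1049  0.143 ]
scene rd circle mm [[474.9, 40.3], [86.6, 90.9]]
scene rd mark [nan nan] [nan nan nan]<stdin>:15: RuntimeWarning: invalid value encountered in scalar divide
```

Both views agree: unit centre is about (0.485, -0.1045), cover 97×86 mm (given 96×84), and mark at (0.454, -0.105), 31 mm from the centre as expected. Yaw is about 1.2°. The hinge is then about (0.532, -0.1035) and the button about (0.460, -0.105). I'll move off, shutting the fingers and aligning the yaw.

```bash
python3 -m jog '[[0,0,-0.5,0,0,4.7],[0,0,-0.5,0,0,4.7],[0,0,-0.5,0,0,4.7],[0,0,-0.5,0,0,4.7],[0,0,-0.5,0,0,4.8]]' 0
python3 -m jog '[[-1,3.8,0,0,0,0],[-1,3.8,0,0,0,0],[-1,3.8,0,0,0,0],[-1,3.8,0,0,0,0],[-1,3.8,0,0,0,0]]'
python3 -m jog '[[-1,3.8,0,0,0,0],[-1,3.8,0,0,0,0],[-1,3.8,0,0,0,0],[-1,3.8,0,0,0,0],[-1,3.8,0,0,0,0]]'
python3 -c "
from station import sense;s=sense();print(s['ee_rot'],s['joints'])"
```

```text
time_s: 0.72
tcp_pos: [0.2627, -0.567, 0.2477]
ee_rot: [[-1.0, -0.018, -0.0], [-0.018, 1.0, 0.0], [0.0, 0.0, -1.0]]
wrist_force: [-0.0, -0.2, 0.2]
gripper_width: 0.709
time_s: 1.13
tcp_pos: [0.3084, -0.3744, 0.2475]
ee_rot: [[-1.0, -0.021, 0.0], [-0.021, 1.0, 0.0], [-0.0, 0.0, -1.0]]
wrist_force: [1.1, 1.1, -0.9]
gripper_width: 0.324
time_s: 1.55
tcp_pos: [0.3542, -0.1833, 0.2478]
ee_rot: [[-1.0, -0.021, 0.001], [-0.021, 1.0, -0.0], [-0.001, -0.0, -1.0]]
wrist_force: [1.0, -0.7, -0.0]
gripper_width: 0.017
[[-9.99768869e-01 -2.14733704e-02  1.05021606e-03]
 [-2.14734331e-02  9.99769418e-01 -4.83936912e-05]
 [-1.04893473e-03 -7.09342503e-05 -9.99999447e-01]] [-3.73504446e+00 -2.08691820e+00 -2.59760311e+01 -1.26157702e-03
 -6.60506614e+01 -8.50340138e+01]
```

```bash
python3 -m jog '[[-1.5,2,0,0,0,0],[-1.5,2,0,0,0,0],[-1.5,2,0,0,0,0],[-1.5,1.8,0,0,-5,0],[-1.5,0,0,0,-5,0]]'
python3 -m jog '[[0,0,0,0,0,0],[0,0,0,0,0,0],[0,0,0,0,0,0],[0,0,0,0,0,0],[0,0,0,0,0,0]]'
```

```text
time_s: 1.97
tcp_pos: [0.4293, -0.103, 0.249]
ee_rot: [[-0.984, -0.025, 0.178], [-0.024, 1.0, 0.005], [-0.178, 0.001, -0.984]]
wrist_force: [-0.5, -0.2, 0.4]
gripper_width: -0.0
time_s: 2.38
tcp_pos: [0.4276, -0.1058, 0.2489]
ee_rot: [[-0.985, -0.021, 0.173], [-0.021, 1.0, 0.004], [-0.173, -0.0, -0.985]]
wrist_force: [0.4, 0.0, 0.0]
gripper_width: 0.004
```

```bash
python3 -m jog '[[-0.32,0,2.5,0,0,0],[-0.32,0,2.5,0,0,0],[-0.32,0,2.5,0,0,0],[-0.32,0,1.5,0,0,0],[-0.32,0,1,0,0,0]]'
python3 -m jog '[[0,0,0,0,0,0],[0,0,0,0,0,0],[0,0,0,0,0,0],[0,0,0,0,0,0],[0,0,0,0,0,0]]'
python3 - <<'E'
from h import *; from station import capture
a=[]
for n,(u0,u1,v0,v1) in(("top",(240,400,150,270)),("scene",(160,320,80,200))):
    f=capture(n)["frame"][v0:v1,u0:u1]; a.append(cv2.resize(f,(400,300),interpolation=cv2.INTER_CUBIC))
cv2.imwrite("pics/p1.png",np.hstack(a)[:,:,::-1])
E
```

```text
time_s: 2.8
tcp_pos: [0.4601, -0.1051, 0.151]
ee_rot: [[-0.985, -0.021, 0.17], [-0.02, 1.0, 0.003], [-0.17, -0.0, -0.985]]
wrist_force: [0.0, 0.2, 0.7]
gripper_width: 0.003
time_s: 3.22
tcp_pos: [0.4611, -0.1046, 0.1543]
ee_rot: [[-0.984, -0.022, 0.176], [-0.022, 1.0, 0.004], [-0.176, 0.0, -0.984]]
wrist_force: [0.4, -0.3, -0.4]
gripper_width: 0.006
```

View pics/p1.png

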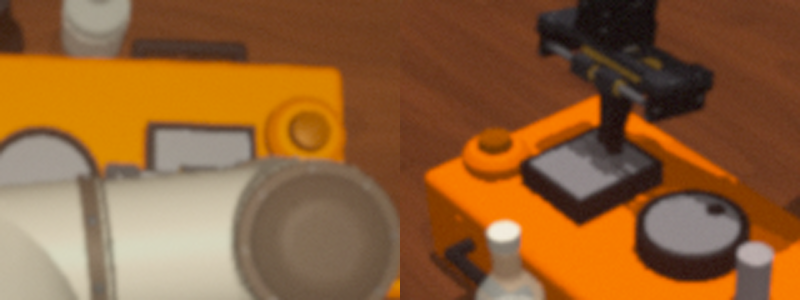

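Finger is centred over the mark on the square cover (scene view about (615,150)), clear of the beacon and the round cover. Pressing down in steps.

```bash
python3 -m jog '[[0.05,0,0.3,0,0,0],[0.05,0,0.3,0,0,0],[0.05,0,0.3,0,0,0],[0.02,0,0.1,0,0,0],[0,0,0,0,0,0]]'
python3 -m jog '[[0.02,0,0.1,0,0,0],[0.02,0,0.1,0,0,0],[0.02,0,0.1,0,0,0],[0.02,0,0.1,0,0,0],[0,0,0,0,0,0]]'
```

```text
time_s: 3.73
tcp_pos: [0.4607, -0.1046, 0.1428]
ee_rot: [[-0.985, -0.022, 0.173], [-0.022, 1.0, 0.004], [-0.173, -0.0, -0.985]]
wrist_force: [-0.4, 0.3, 2.1]
gripper_width: 0.006
time_s: 4.15
tcp_pos: [0.4608, -0.1046, 0.1388]
ee_rot: [[-0.985, -0.022, 0.174], [-0.022, 1.0, 0.004], [-0.174, -0.0, -0.985]]
wrist_force: [-1.2, 0.0, 2.1]
gripper_width: 0.006
```

```bash
python3 -m jog '[[0.01,0,0.05,0,0,0],[0.01,0,0.05,0,0,0],[0.01,0,0.05,0,0,0],[0.01,0,0.05,0,0,0],[0,0,0,0,0,0]]'
```

```text
time_s: 4.57
tcp_pos: [0.4609, -0.1047, 0.1381]
ee_rot: [[-0.984, -0.022, 0.175], [-0.022, 1.0, 0.004], [-0.175, -0.0, -0.985]]
wrist_force: [-4.2, 1.3, 9.2]
gripper_width: -0.002
```

9 N: the cover is at its stop. Retreating quickly up and back towards the robot.

```bash
python3 -m jog '[[0.5,0,-3.5,0,0,0],[3,0,-2,0,0,0],[3,0,-2,0,0,0],[2.5,0,-1.5,0,0,0],[0,0,0,0,0,0]]'
python3 -m jog '[[0,0,0,0,0,0],[0,0,0,0,0,0],[0,0,0,0,0,0],[0,0,0,0,0,0],[0,0,0,0,0,0]]'
python3 - <<'E'
from h import *; from station import capture
a=[]
for n,(u0,u1,v0,v1) in(("top",(240,400,150,270)),("scene",(160,320,80,200))):
    f=capture(n)["frame"][v0:v1,u0:u1]; a.append(cv2.resize(f,(400,300),interpolation=cv2.INTER_CUBIC))
cv2.imwrite("pics/p2.png",np.hstack(a)[:,:,::-1])
E
```

```text
time_s: 4.98
tcp_pos: [0.3527, -0.1072, 0.2111]
ee_rot: [[-0.984, -0.021, 0.176], [-0.021, 1.0, 0.005], [-0.176, 0.001, -0.984]]
wrist_force: [-0.5, -0.0, 0.1]
gripper_width: 0.0
time_s: 5.4
tcp_pos: [0.3568, -0.1069, 0.2092]
ee_rot: [[-0.985, -0.022, 0.172], [-0.022, 1.0, 0.003], [-0.172, -0.0, -0.985]]
wrist_force: [-0.8, -1.0, 0.5]
gripper_width: 0.001
```

View pics/p2.png

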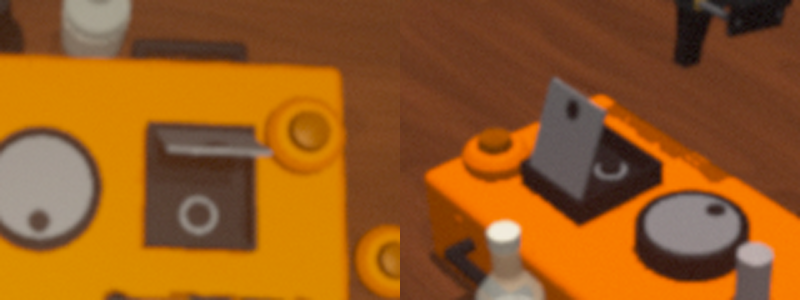

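The cover stands open; a light ring marks the reset button at crop (198,215) in the top view, i.e. pixel (319,236), and at about (244,147) in the scene view.

Run:
```python
from h import *; from station import capture,sense
for n,p in(("top",(319.2,236)),("scene",(244,147.2))):
    c=capture(n); print(n,onz(c,p,.1275))
print(sense()['tcp_pos'],sense()['ee_rot'])
```

```text
top [ 0.4590505  -0.10522231  0.1275    ]
scene [ 0.46342193 -0.09791254  0.1275    ]
[ 0.35654795 -0.10689515  0.20956312] [[-9.84740702e-01 -2.18613906e-02  1.72649443e-01]
 [-2.15550718e-02  9.99761003e-01  3.64906610e-03]
 [-1.72687954e-01 -1.28087227e-04 -9.84976575e-01]]
```

```bash
python3 -m jog '[[-2.6,0.1,0.46,0,0,0],[-2.6,0.1,0.46,0,0,0],[-2.6,0,0.46,0,0,0],[-1.8,0,0.3,0,0,0],[-0.9,0,0.16,0,0,0]]'
python3 -m jog '[[0.35,0,1.97,0,0,0],[0.35,0,1.97,0,0,0],[0.35,0,1.97,0,0,0],[0.17,0,0.98,0,0,0],[0,0,0,0,0,0]]'
```

```text
time_s: 6.02
tcp_pos: [0.4652, -0.1025, 0.2096]
ee_rot: [[-0.985, -0.022, 0.173], [-0.022, 1.0, 0.003], [-0.173, -0.0, -0.985]]
wrist_force: [-0.6, 0.4, 1.0]
gripper_width: 0.005
time_s: 6.43
tcp_pos: [0.4604, -0.1028, 0.1374]
ee_rot: [[-0.986, -0.021, 0.167], [-0.021, 1.0, 0.003], [-0.167, -0.0, -0.986]]
wrist_force: [0.2, 0.1, 0.4]
gripper_width: 0.007
```

```bash
python3 -m jog '[[0.03,-0.2,0.2,0,0,0],[0.03,0,0.2,0,0,0],[0.03,0,0.2,0,0,0],[0.03,0,0.2,0,0,0],[0,0,0,0,0,0]]'
python3 -m jog '[[0.02,0,0.1,0,0,0],[0.02,0,0.1,0,0,0],[0.02,0,0.1,0,0,0],[0.02,0,0.1,0,0,0],[0,0,0,0,0,0]]'
python3 - <<'E'
from h import *; from station import capture
a=[]
for n,(u0,u1,v0,v1) in(("top",(240,400,150,270)),("scene",(160,320,80,200))):
    f=capture(n)["frame"][v0:v1,u0:u1]; a.append(cv2.resize(f,(400,300),interpolation=cv2.INTER_CUBIC))
cv2.imwrite("pics/p3.png",np.hstack(a)[:,:,::-1])
E
```

```text
time_s: 6.85
tcp_pos: [0.4631, -0.1046, 0.1321]
ee_rot: [[-0.985, -0.022, 0.174], [-0.021, 1.0, 0.004], [-0.174, 0.0, -0.985]]
wrist_force: [0.0, 0.5, -0.2]
gripper_width: 0.005
time_s: 7.27
tcp_pos: [0.4632, -0.1046, 0.128]
ee_rot: [[-0.984, -0.022, 0.174], [-0.022, 1.0, 0.004], [-0.174, -0.0, -0.985]]
wrist_force: [-0.7, 0.2, 1.3]
gripper_width: 0.009
```

View pics/p3.png

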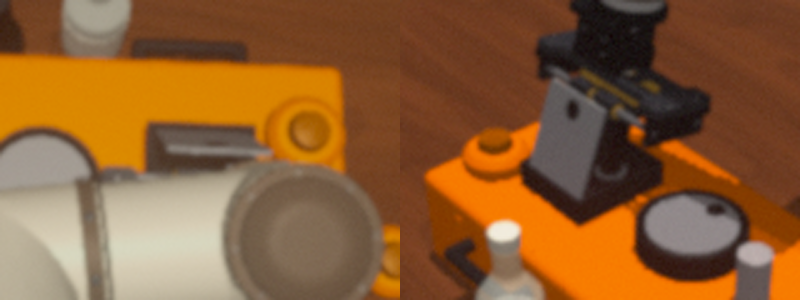

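The finger is on the button, the cover is still open and not touched by the gripper body, and the force is starting to rise. Pressing the rest of the way.

```bash
python3 -m jog '[[0.02,0,0.1,0,0,0],[0.02,0,0.1,0,0,0],[0.02,0,0.1,0,0,0],[0.01,0,0.05,0,0,0],[0,0,0,0,0,0]]'
python3 -m jog '[[0.01,0,0.07,0,0,0],[0.01,0,0.07,0,0,0],[0,0,0,0,0,0],[0,0,0,0,0,0],[0,0,0,0,0,0]]'
```

```text
time_s: 7.78
tcp_pos: [0.4633, -0.1046, 0.1245]
ee_rot: [[-0.984, -0.022, 0.174], [-0.022, 1.0, 0.004], [-0.174, -0.0, -0.985]]
wrist_force: [-0.9, -0.3, 5.5]
gripper_width: 0.003
time_s: 8.2
tcp_pos: [0.4633, -0.1046, 0.124]
ee_rot: [[-0.984, -0.022, 0.175], [-0.022, 1.0, 0.004], [-0.175, -0.0, -0.985]]
wrist_force: [-3.5, 1.7, 10.9]
gripper_width: 0.007
```

```bash
python3 -m jog '[[0.01,0,0.06,0,0,0],[0.01,0,0.06,0,0,0],[0,0,0,0,0,0],[0,0,0,0,0,0],[0,0,0,0,0,0]]'
```

```text
time_s: 8.62
tcp_pos: [0.4634, -0.1046, 0.1239]
ee_rot: [[-0.984, -0.023, 0.175], [-0.022, 1.0, 0.003], [-0.175, -0.001, -0.985]]
wrist_force: [-7.6, 3.5, 18.9]
gripper_width: 0.005
```

The button is bottomed: 19 N with no further travel, and the tip height of about 0.1225 matches. Withdrawing up, then over and behind the open cover.

```bash
python3 -m jog '[[0.3,0,-2,0,0,0],[0,0,-3.5,0,0,0],[0,0,-3.5,0,0,0],[0,0,-3.5,0,0,0],[0,0,-3.5,0,0,0]]'
python3 -m jog '[[0,0,0,0,0,0],[-2.5,0,0.44,0,0,0],[-2.5,0,0.44,0,0,0],[-2.5,0,0.44,0,0,0],[-2,0,0.36,0,0,0]]'
python3 -m jog '[[0,0,0,0,0,0],[0,0,0,0,0,0],[0,0,0,0,0,0],[0,0,0,0,0,0],[0,0,0,0,0,0]]'
python3 - <<'E'
from h import *; from station import capture
a=[]
for n,(u0,u1,v0,v1) in(("top",(240,400,150,270)),("scene",(160,320,80,200))):
    f=capture(n)["frame"][v0:v1,u0:u1]; a.append(cv2.resize(f,(400,300),interpolation=cv2.INTER_CUBIC))
cv2.imwrite("pics/p4.png",np.hstack(a)[:,:,::-1])
E
```

```text
time_s: 9.03
tcp_pos: [0.431, -0.1052, 0.2795]
ee_rot: [[-0.985, -0.022, 0.172], [-0.021, 1.0, 0.004], [-0.172, 0.0, -0.985]]
wrist_force: [1.6, -0.2, 0.4]
gripper_width: 0.004
time_s: 9.45
tcp_pos: [0.5298, -0.103, 0.2775]
ee_rot: [[-0.985, -0.022, 0.172], [-0.021, 1.0, 0.004], [-0.172, 0.0, -0.985]]
wrist_force: [-0.0, 0.4, 0.4]
gripper_width: 0.012
time_s: 9.87
tcp_pos: [0.5279, -0.1032, 0.2788]
ee_rot: [[-0.985, -0.022, 0.174], [-0.022, 1.0, 0.004], [-0.174, 0.0, -0.985]]
wrist_force: [1.0, -0.1, 0.3]
gripper_width: 0.005
```

View pics/p4.png

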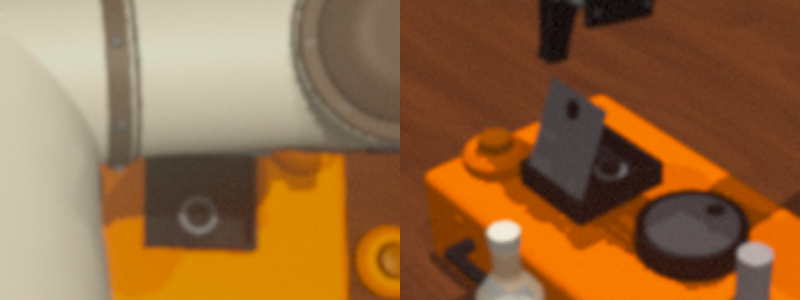

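The finger is above and just beyond the open cover (scene crop about (555,45)), which still stands open. Lowering behind it and sweeping the cover shut along its arc.

```bash
python3 -m jog '[[0.25,0,1.55,0,0,0],[0.25,0,1.55,0,0,0],[0.25,0,1.55,0,0,0],[0.25,0,1.55,0,0,0],[0,0,0,0,0,0]]'
python3 -m jog '[[0.45,-0.1,-0.08,0,0,0],[0.45,0,-0.08,0,0,0],[0.45,0,-0.08,0,0,0],[0.55,0,0.18,0,0,0],[0.55,0,0.18,0,0,0]]'
python3 -m jog '[[0.55,0,0.18,0,0,0],[0.55,0,0.18,0,0,0],[0.63,0,0.45,0,0,0],[0.64,0,0.45,0,0,0],[0.64,0,0.45,0,0,0]]'
```

```text
time_s: 10.38
tcp_pos: [0.5272, -0.103, 0.2128]
ee_rot: [[-0.986, -0.021, 0.167], [-0.021, 1.0, 0.004], [-0.168, 0.001, -0.986]]
wrist_force: [-0.1, 0.2, -0.7]
gripper_width: 0.004
time_s: 10.8
tcp_pos: [0.5065, -0.1047, 0.2121]
ee_rot: [[-0.984, -0.022, 0.178], [-0.022, 1.0, 0.004], [-0.178, -0.0, -0.984]]
wrist_force: [0.7, 0.4, 2.0]
gripper_width: 0.006
time_s: 11.22
tcp_pos: [0.4788, -0.1052, 0.1879]
ee_rot: [[-0.984, -0.022, 0.174], [-0.022, 1.0, 0.004], [-0.174, 0.0, -0.985]]
wrist_force: [2.5, -0.1, 1.5]
gripper_width: 0.003
```

On track at about 0.6 rad, with 2–3 N. Continuing to near level, then pressing in.

```bash
python3 -m jog '[[0.47,0,0.62,0,0,0],[0.47,0,0.62,0,0,0],[0.48,0,0.61,0,0,0],[0.4,0,1.09,0,0,0],[0.4,0,1.09,0,0,0]]'
python3 -m jog '[[0.05,0,0.2,0,0,0],[0.03,0,0.2,0,0,0],[0.03,0,0.15,0,0,0],[0.01,0,0.05,0,0,0],[0,0,0,0,0,0]]'
python3 - <<'E'
from h import *; from station import capture
a=[]
for n,(u0,u1,v0,v1) in(("top",(240,400,150,270)),("scene",(160,320,80,200))):
    f=capture(n)["frame"][v0:v1,u0:u1]; a.append(cv2.resize(f,(400,300),interpolation=cv2.INTER_CUBIC))
cv2.imwrite("pics/p5.png",np.hstack(a)[:,:,::-1])
E
```

```text
time_s: 11.63
tcp_pos: [0.4645, -0.1056, 0.1446]
ee_rot: [[-0.984, -0.022, 0.175], [-0.022, 1.0, 0.004], [-0.175, -0.0, -0.985]]
wrist_force: [1.3, -0.1, 3.1]
gripper_width: 0.004
time_s: 12.05
tcp_pos: [0.4631, -0.1057, 0.1385]
ee_rot: [[-0.985, -0.022, 0.172], [-0.021, 1.0, 0.004], [-0.172, -0.0, -0.985]]
wrist_force: [-2.4, 0.1, 2.1]
gripper_width: 0.007
```

View pics/p5.png

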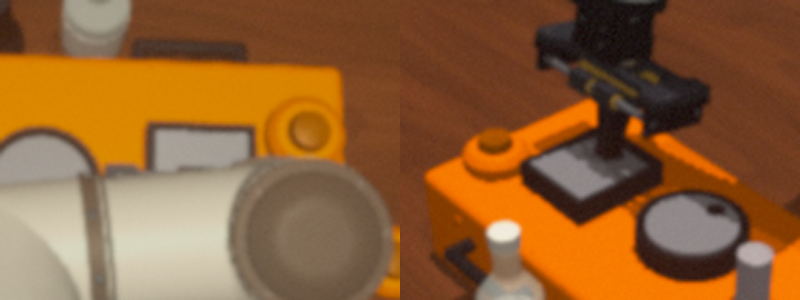

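The cover is down with the finger on its mark. Pressing to the stop.

```bash
python3 -m jog '[[0.01,0,0.06,0,0,0],[0.01,0,0.06,0,0,0],[0.01,0,0.06,0,0,0],[0,0,0,0,0,0],[0,0,0,0,0,0]]'
```

```text
time_s: 12.57
tcp_pos: [0.464, -0.1057, 0.1382]
ee_rot: [[-0.985, -0.022, 0.174], [-0.022, 1.0, 0.003], [-0.174, -0.001, -0.985]]
wrist_force: [-6.1, 2.2, 12.0]
gripper_width: 0.007
```

At the stop (12 N, no more travel). Releasing straight up, then back.

```bash
python3 -m jog '[[0.1,0,-0.5,0,0,0],[0,0,-2,0,0,0],[0,0,-3,0,0,0],[0,0,-3,0,0,0],[1,0,-2,0,0,0]]'
python3 -m jog '[[3,0,-1,0,0,0],[3,0,-1,0,0,0],[3,0,-1,0,0,0],[1,0,0,0,0,0],[0,0,0,0,0,0]]'
python3 -m jog '[[0,0,0,0,0,0],[0,0,0,0,0,0],[0,0,0,0,0,0],[0,0,0,0,0,0],[0,0,0,0,0,0]]'
python3 - <<'E'
from h import *; from station import capture
a=[]
for n,(u0,u1,v0,v1) in(("top",(180,430,130,300)),("scene",(140,370,80,280))):
    f=capture(n)["frame"][v0:v1,u0:u1]; a.append(cv2.resize(f,(400,300),interpolation=cv2.INTER_CUBIC))
cv2.imwrite("pics/p6.png",np.hstack(a)[:,:,::-1])
E
```

```text
time_s: 12.98
tcp_pos: [0.4373, -0.1062, 0.2416]
ee_rot: [[-0.984, -0.023, 0.179], [-0.022, 1.0, 0.003], [-0.179, -0.001, -0.984]]
wrist_force: [1.2, 0.5, 0.7]
gripper_width: 0.008
time_s: 13.4
tcp_pos: [0.3296, -0.1085, 0.2507]
ee_rot: [[-0.984, -0.022, 0.176], [-0.021, 1.0, 0.005], [-0.176, 0.001, -0.984]]
wrist_force: [0.7, 0.4, 0.7]
gripper_width: 0.008
time_s: 13.82
tcp_pos: [0.332, -0.1084, 0.2502]
ee_rot: [[-0.985, -0.022, 0.172], [-0.022, 1.0, 0.004], [-0.172, -0.0, -0.985]]
wrist_force: [0.3, 0.2, -0.5]
gripper_width: 0.0
```

View pics/p6.png

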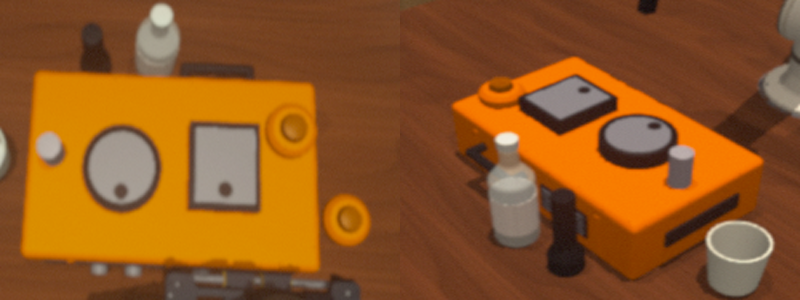

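Both covers look shut and flush, the objects appear unmoved, and the arm is clear. I'll wait a bit more and compare numerically with the first pictures.

```bash
python3 -m jog '[[0,0,0,0,0,0],[0,0,0,0,0,0],[0,0,0,0,0,0],[0,0,0,0,0,0],[0,0,0,0,0,0]]'
python3 -m jog '[[0,0,0,0,0,0],[0,0,0,0,0,0],[0,0,0,0,0,0],[0,0,0,0,0,0],[0,0,0,0,0,0]]' | head -2
python3 - <<'E'
from h import *; from station import capture
for n,R in(("top",dict(sq=(295,345,195,252),rd=(230,282,198,252),beacon=(343,379,186,222),beacon2=(380,414,238,272),battery=(200,224,202,226),bottle=(262,296,130,170),torch=(228,250,140,170),cup=(145,190,195,237))),("scene",dict(sq=(208,268,128,168),rd=(252,302,152,196),beacon=(184,212,128,152),battery=(292,312,176,206),bottle=(188,222,168,246),torch=(222,248,204,264),cup=(314,356,226,278)))):
    f=cv2.cvtColor(capture(n)["frame"],cv2.COLOR_RGB2GRAY).astype(np.float32); g=cv2.cvtColor(cv2.imread(f"pics/{n}0.png"),cv2.COLOR_BGR2GRAY).astype(np.float32)
    for k,(a,b,c,d) in R.items():
        (s,r)=cv2.phaseCorrelate(g[c:d,a:b].copy(),f[c:d,a:b].copy(),cv2.createHanningWindow((b-a,d-c),cv2.CV_32F))
        print(n,k,np.round(s,2),round(r,2),"mean diff",round(float(np.abs(f-g)[c:d,a:b].mean()),1))
E
```

```text
time_s: 14.33
tcp_pos: [0.3314, -0.1085, 0.2506]
ee_rot: [[-0.985, -0.022, 0.174], [-0.022, 1.0, 0.004], [-0.174, 0.0, -0.985]]
wrist_force: [-0.6, 0.2, 0.6]
gripper_width: 0.006
time_s: 14.75
tcp_pos: [0.3314, -0.1085, 0.2506]
top sq [-0.01 -0.04] 1.09 mean diff 1.0
top rd [ 0.01 -0.13] 1.01 mean diff 1.0
top beacon [-0.06  0.07] 0.83 mean diff 0.9
top beacon2 [-0.04  0.15] 0.86 mean diff 1.2
top battery [ 0.27 -0.17] 0.73 mean diff 0.8
top bottle [-0.08 -0.02] 0.87 mean diff 1.1
top torch [-0.13 -0.14] 1.1 mean diff 1.8
top cup [0.46 0.39] 0.89 mean diff 1.0
scene sq [-0.01 -0.  ] 0.96 mean diff 2.0
scene rd [-0.    0.52] 0.89 mean diff 1.5
scene beacon [ 0.16 -0.08] 0.85 mean diff 4.1
scene battery [0.15 0.06] 1.02 mean diff 1.3
scene bottle [-0.01 -0.09] 0.95 mean diff 1.3
scene torch [0.53 0.13] 1.19 mean diff 2.1
scene cup [0.5  0.05] 0.93 mean diff 1.4
```

Nothing has moved: every shift is within about half a pixel, and the image differences are at noise level. Both covers look as they did at the start. Handing in.

```bash
python3 -c "
from station import finish_job;print(finish_job())"
```

```text
the job is handed in; nothing more can be done
None
```

The job is done and handed in at about 15 s of the 45 s allowed. With the fingers shut, I did it in the order asked:
- **Opening:** I pressed the square cover at its mark to the stop (about 9 N), and it popped open, as seen in both views.
- **Reset button:** I pressed it until it stopped moving. The force rose from 5.5 to 19 N with only 0.6 mm more travel, and the tip height matched the button's bottom position.
- **Closing:** I swept the cover shut from behind along its arc, then pressed it to the stop (12 N). It latched.

**Last checks:** About two seconds after release, the square cover looked the same as at the start, latched flush. The round cover was still shut. None of the loose things showed a shift beyond about half a pixel, which is image noise, and the arm was clear with the wrist force near zero.

**Disagreements:**
- **Button position:** my rough pixel pick in the scene view put the button about 7 mm off in y. The top view and the given geometry agreed with each other, so I used those.
- **Scene beacon:** it showed a slightly larger image difference (4.1 against 1–2 for the rest), but no measurable shift. I took this to be shadow.

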